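Lock the quarter-turn stud into the angled fixture

TASK

Take the quarter-turn stud out of its wooden holder and lock it into the slot of the angled fixture: feel for the slot with the paddle handle in line with it, drop the foot in, push down against the spring and turn a quarter turn clockwise until the foot stops, then let the spring click it up into its seat and let go. Leave the pliers, chuck key and screwdriver on the bench where they lie.

Things in the scene. Friction and masses are not known exactly. Their poses are not given: they have to be found in the camera images.
- stud_grip (a point): Centre of the black paddle handle of the loose steel stud (90 g). Paddle 40 mm long (x axis), 12 thick (y), 33 high; z runs from foot to handle. The paddle reaches 15 mm above this point and 18 below; under it a 17 mm hub, then a round flange 40 mm wide, 23 to 27 mm below. Starts upright in the holder, flange on its top, yaw random within 60 degrees or so of the holder's.
- stud_foot (a point): Middle of the underside of the stud's foot, 46 mm below stud_grip, same axes. Foot: a bar 28 mm long (x, in line with the paddle), 10 mm wide (y), 6 mm high, its lowest 1.5 mm narrowed by 1 mm all round; above it a stem 9 mm thick, 13 mm long, up to the flange.
- holder: Fixed wooden block 75 x 75 x 40 mm with a round blind hole of 33 mm in its top, where the stud's foot hangs at the start. Origin at the centre of its underside, on the bench.
- fixture: Fixed angled fixture: plywood foot 114 x 150 x 12 mm with two cheeks that carry a sloping plate between two dark rails. Origin on the bench under the face's middle; its -x is the low front. An aluminium plate (66 x 84 mm, 6 mm thick, flush with the rails) carries the slot, a through slot 31.5 mm long (level, along y) and 13.4 mm wide.
- face (a point): Middle of the flat sloping face, 85 mm above the bench. z: out of the face, 25 degrees from vertical, leaning to the front; x: up the slope; y: level, along the slot. The face is 91 (x) by 136 mm (y). The slot's middle is at x = 0 but anywhere from y = -8 to +8 mm: the plate was set by hand and is not measured, so see or feel where it is. It is stiff and stays put.
- plunger (a joint): Spring plunger under the slot, in m pressed in: 0 = up, its top 10 mm under the face; 2.4 N there, 0.8 N more per mm. The stud turns once the foot's underside is 15.5 mm under the face (plunger 0.0055), only clockwise seen from outside, to stops at 90 to 93 degrees. At 19 mm (9.6 N) the flange meets the face. Let up there it reads about 0.002: foot seated between ridges, stud_grip 34 mm out.
- pliers: Red-handled pliers, 58 x 166 x 14 mm, loose on the bench between holder and fixture. Origin at the centre of the underside.
- chuck_key: Steel T-shaped chuck key, 52 x 63 x 18 mm, loose on the bench. Origin at the centre of the underside.
- screwdriver_amber: Amber-handled screwdriver, 28 x 171 x 28 mm, loose on the bench at the left. Origin at the centre of the underside.
There are look-alikes about, which are no part of the job. Leave any turquoise look-alike of the part that bears stud_grip alone.

How it is judged:
By the outcome, as a careful person would: the job done as asked, in the order asked, and still so for the second after the job is handed in, with the robot touching nothing.
It also fails if it takes over 51 s, if anything falls off the work surface, if the arm or the gripper's body presses on something with over 40 N, if the wrist force passes 120 N, or if a joint passes its speed limit or range.

ROBOT

A 6-joint arm with a two-finger parallel gripper is mounted at the origin on a cart in front of the work surface, level with it; the furniture and walls round the work are solid. World frame = base frame: x ahead of the robot, y to its left, z up, the work surface at z = 0. Lengths are in m, angles in rad, forces in N, time in s.
With the tool pointing down it reaches from about 0.425 to 0.95 m from the base axis. Payload 14.7 kg.
Tool frame: the origin (TCP) lies at the very end of the fingers, on their centre line; the grasp point (between the pads) lies 19 mm behind it; z points along the fingers, y is the line along which they close (so a half turn about z gives the same grasp; the last joint's range is limited). The gripper opens to 85 mm and grips with 20 to 120 N. Pads are 22 mm wide; open, the fingers measure 114 mm over their backs; the gripper's body (76 mm by 85 mm) begins 54 mm behind the grasp point. The pads swing forward as they close: fully open they stand 13 mm farther back than shut.
Start: joints at [1.203, 0.48, 1.596, -0, 1.065, -0.047], TCP at [0.205, 0.617, 0.231] pointing down, gripper open.
Joint ranges: [-2.75, 2.75], [-0.82, 2.05], [0.23, 2.67], [-1.56, 4.7], [0.09, 2.69], [-2.92, 2.92]. Speed limits (rad/s): [1.89, 1.89, 2.39, 3.01, 3.01, 3.01].

INTERFACE

Orientations are given as a rotation vector (axis times angle).
In Python, from plant import env, viewer, job_done gives the robot as it stands.
- The arm moves only by the tool move_arm, never from a script. Its argument "increments" is a list of rows, each an object with "rotation": the turn, a rotation vector about the tool's x, y, z in degrees, a list of three; "slide": the shift along the tool's x, y, z in mm, a list of three; "claw": the opening in per cent of the stroke, from 0 (shut) to 100 (fully open). In form: [{"rotation": [wx, wy, wz], "slide": [tx, ty, tz], "claw": claw}, ...]. A call has 1 to 20 rows; each row shifts and turns the commanded pose from where the row before left it, along the tool's axes as they then stand; what a row does not reach is not made up. A row lasts 1/12 s, in which the tool goes at most 41.7 mm and 7.16 degrees, less where a joint would pass 70% of its speed; a pose out of reach is approached as far as the arm can. A call with a gripper value outside its range is refused whole. The fingers move at their own pace and stop on an object; "newtons" is the grip in N (left out, the last holds). Time passes only in rows, so rows that do not move let the fingers close. It gives the time, the measured TCP pose, the force, the opening and the grip force at its end, in the units of the state.
- env.sense(): the state, without advancing time (a new reading comes with each control period).
- viewer.camera(name): name is "scene" or "top" or "wrist"; returns a dict with "pixels" (384x512x3 uint8, blue, green, red), "intrinsics" (3x3 intrinsics, pixels), "position" and "rotation" of the camera in the world. Camera axes: x right, y down, z forward; pixel columns grow to the right and rows downward; lengths in m; the calibration is good to about 2 mm. A picture is of the moment at which its call begins. There is no depth.
- job_done(): hands the job in; it is judged then, once.
The state is a dict: "time_s": time; "joints": joint angles; "joint_velocities": joint speeds; "tau": joint torques, N m; "tcp_pos": TCP position; "tcp_rot": TCP orientation; "force": force on the tool from outside, world axes, zero at the start; "ft_torque": the same for the moment, N m; "grip_width": finger opening in m; "grasp_force": force on a finger pad.
Only numpy, scipy, OpenCV 4.12 (cv2) and the standard library are available. Lean on these libraries where they do the work, as an engineer would, in place of code of your own. Each camera call takes 0.05 s, during which the arm holds its last target. There are 200 camera calls.

## Working session

There is one attempt and no reset: what is moved stays moved. The work goes in short steps, Python scripts to look and compute and a tool call to move; the robot and the scene stay as the last step left them, time stands still between calls to the robot, and variables do not carry over. Pictures are saved under pics/ and viewed, at most 10 in all, crops included, and the job is handed in when it is done.

Besides the shell and the picture viewer there is one more tool, called after "Request:" as a command line: name --argument value ..., lists and objects as JSON in quotes. move_arm: Moves the arm, as the interface text tells. Its arguments: {"type":"object","properties":{"increments":{"type":"array"},"newtons":{"type":"number"}},"required":["increments"]}

```bash
mkdir -p pics; ls
cat > h.py <<'E'
import numpy as np, cv2
from plant import env, viewer, job_done
from scipy.spatial.transform import Rotation as R
def ray(c,u,v):
    d=np.array(c["rotation"])@np.linalg.inv(c["intrinsics"])@np.array([u,v,1.]); return np.array(c["position"]),d/np.linalg.norm(d)
def onz(c,u,v,z):
    p,d=ray(c,u,v); return p+d*(z-p[2])/d[2]
def proj(c,P):
    q=np.array(c["rotation"]).T@(np.array(P)-c["position"]); q=np.array(c["intrinsics"])@q; return q[:2]/q[2]
def tri(c1,a,c2,b):
    p,d=ray(c1,*a);q,e=ray(c2,*b)
    s=np.linalg.lstsq(np.c_[d,-e],q-p,rcond=None)[0]; A=p+s[0]*d;B=q+s[1]*e
    return (A+B)/2,np.linalg.norm(A-B)
E
python3 - <<'E'
from h import *
for n in("scene","top"):
    c=viewer.camera(n); cv2.imwrite(f"pics/{n}0.png",c["pixels"]); print(n,c["position"],np.round(c["rotation"],3).tolist(),c["intrinsics"][0])
s=env.sense();print(s["time_s"],s["tcp_rot"],s["force"])
E
```

```text
pics
scene [-0.27879514 -0.48057077  0.63936232] [-1.91, 0.945, -0.576] [439.7842712    0.         258.00957188]
top [0.38773913 0.08133226 0.91001423] [-2.107, 2.163, -0.141] [388.7540855   0.        261.8516782]
0.1 [-5.01711959e-01 -3.10105248e+00  1.64096488e-03] [-0.22290333 -0.20870288  0.72760536]
```

```bash
sed -i 's/np.array(c\["rotation"\])/R.from_rotvec(c["rotation"]).as_matrix()/' h.py; python3 -c "
import cv2
a=cv2.imread('pics/scene0.png');b=cv2.imread('pics/top0.png')
cv2.imwrite('pics/s1.png',cv2.resize(a,(780,585)));cv2.imwrite('pics/t1.png',cv2.resize(b,(780,585)))"
```

```text
(no output)
```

View pics/scene0.png

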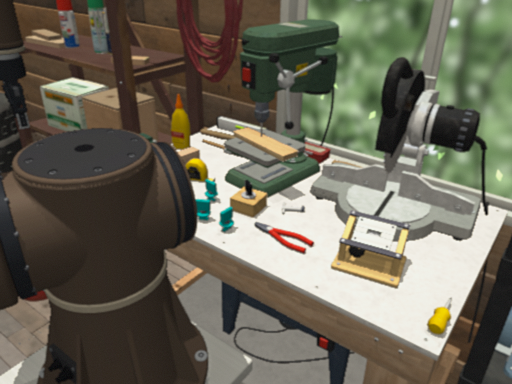

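View pics/t1.png

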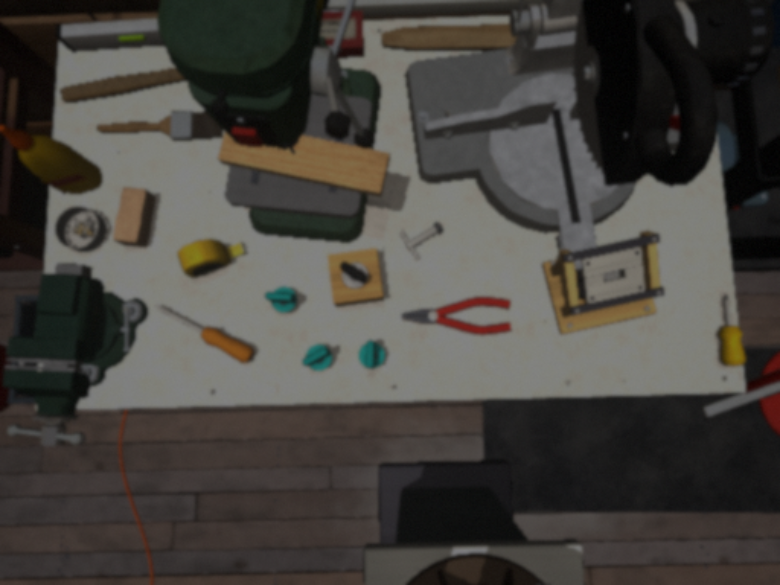

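Candidates (780-wide top view): black-paddle stud in the wooden holder (355,273); turquoise look-alikes (284,299), (319,357), (373,354). The black one in the holder is the target. The fixture is at about (612,275), and the pliers lie between.

Run:
```python
from h import *
c=viewer.camera("top"); im=c["pixels"]
a=cv2.resize(im[155:210,205:265],None,fx=6.5,fy=6.5,interpolation=cv2.INTER_CUBIC)
b=cv2.resize(im[145:225,350:445],None,fx=4.2,fy=4.2,interpolation=cv2.INTER_CUBIC)
H=max(a.shape[0],b.shape[0]); o=np.zeros((H,a.shape[1]+b.shape[1],3),np.uint8);o[:a.shape[0],:a.shape[1]]=a;o[:b.shape[0],a.shape[1]:]=b
cv2.imwrite("pics/crop1.png",o);print(a.shape,b.shape)
# dark paddle in holder
g=im[155:210,205:265].max(2); m=(g<60).astype(np.uint8)
n,l,st,ce=cv2.connectedComponentsWithStats(m)
for i in range(1,n):
    if st[i,4]>15:
        cnt=np.argwhere(l==i)[:,::-1].astype(np.float32); r=cv2.minAreaRect(cnt)
        print(st[i],ce[i]+[205,155],r, onz(c,*(ce[i]+[205,155]),0.075))
```

```text
(358, 390, 3) (336, 399, 3)
[ 0  0 30  4 82] [220.37804878 155.97560976] ((14.5, 1.5), (3.0, 29.0), 90.0) [0.59715537 0.18460613 0.075     ]
[ 19  18  18  13 114] [232.5877193  178.87719298] ((27.235292434692383, 23.941177368164062), (19.207839965820312, 6.516945838928223), 30.963756561279297) [0.54497989 0.15829566 0.075     ]
```

View pics/crop1.png

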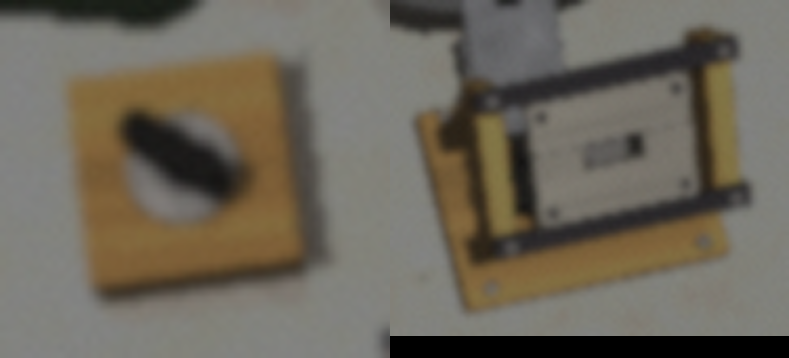

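The crop confirms the black paddle over the pale flange in the wooden holder, with its long axis running down-right from (127,118) to (235,190). On the right is the fixture plate, with its slot at about (612,150) and rail bolts at (492,100), (728,47), (742,195) and (512,245).

Run:
```python
from h import *
c=viewer.camera("top")
f=lambda u,v,z:onz(c,u,v,z)
a=lambda u,v:(205+u/6.5,155+v/6.5); b=lambda u,v:(350+(u-390)/4.2,145+v/4.2)
p,q=f(*a(127,118),.08),f(*a(235,190),.08); print("paddle",p,q,np.linalg.norm(p-q),np.degrees(np.arctan2(*(q-p)[1::-1])))
hc=[f(*a(*k),.04) for k in((70,78),(275,55),(303,268),(97,292))];print("holder",np.mean(hc,0),[np.linalg.norm(hc[i]-hc[i-1]) for i in range(4)])
T=[f(*b(*k),z) for k,z in(((492,100),.102),((728,47),.102),((742,195),.068),((512,245),.068))]
print("face",np.mean(T,0),[np.linalg.norm(T[i]-T[i-1]) for i in range(4)])
for d in(T[0]-T[1],T[3]-T[2]):print(np.degrees(np.arctan2(d[1],d[0])))
print("slot ends",f(*b(585,157),.085),f(*b(641,143),.085))
print(np.array(T))
w=viewer.camera("wrist");cv2.imwrite("pics/w0.png",w["pixels"]);s=env.sense();M=R.from_rotvec(s["tcp_rot"]);print(M.as_matrix().round(3));print("cam in tool",M.inv().apply(w["position"]-s["tcp_pos"]),(M.inv()*R.from_rotvec(w["rotation"])).as_matrix().round(2))
print("view dir",proj(w,s["tcp_pos"]),w["intrinsics"][0])
g=np.array([.545,.158,.20]);print("to above holder, tool mm",M.inv().apply(g-s["tcp_pos"])*1000)
```

```text
paddle [0.55721905 0.17523486 0.08      ] [0.53170924 0.13939166 0.08      ] 0.04399414806533746 -125.43967548657336
holder [0.54532469 0.15921023 0.04      ] [np.float64(0.07685043618059642), np.float64(0.0727314825170833), np.float64(0.07650369694387664), np.float64(0.07217173736183738)]
face [ 0.52982112 -0.210976    0.085     ] [np.float64(0.07883032934727877), np.float64(0.12218065651865181), np.float64(0.0797102871612975), np.float64(0.12214306471694669)]
101.21272397673216
100.755548104918
slot ends [ 0.52551678 -0.19354873  0.085     ] [ 0.53194942 -0.2224372   0.085     ]
[[ 0.55298848 -0.14372532  0.102     ]
 [ 0.57674677 -0.26357379  0.102     ]
 [ 0.50617173 -0.27830108  0.068     ]
 [ 0.48337749 -0.15830379  0.068     ]]
[[-0.949  0.315 -0.   ]
 [ 0.315  0.949 -0.001]
 [ 0.    -0.001 -1.   ]]
cam in tool [ 0.06745104 -0.00038265 -0.14308954] [[ 0.   -0.96 -0.27]
 [ 1.    0.    0.  ]
 [-0.   -0.27  0.96]]
view dir [253.68233206 245.45361389] [311.11703146   0.         252.96834879]
to above holder, tool mm [-467.40134942 -328.0295964    31.17299869]
```

Request:
move_arm --increments '[{"rotation": [0,0,0],"slide": [-29.2,-20.5,0],"claw": 55},{"rotation": [0,0,0],"slide": [-29.2,-20.5,0],"claw": 55},{"rotation": [0,0,0],"slide": [-29.2,-20.5,0],"claw": 55},{"rotation": [0,0,0],"slide": [-29.2,-20.5,0],"claw": 55},{"rotation": [0,0,0],"slide": [-29.2,-20.5,0],"claw": 55},{"rotation": [0,0,0],"slide": [-29.2,-20.5,0],"claw": 55},{"rotation": [0,0,0],"slide": [-29.2,-20.5,0],"claw": 55},{"rotation": [0,0,0],"slide": [-29.2,-20.5,0],"claw": 55},{"rotation": [0,0,0],"slide": [-29.2,-20.5,0],"claw": 55},{"rotation": [0,0,0],"slide": [-29.2,-20.5,0],"claw": 55},{"rotation": [0,0,0],"slide": [-29.2,-20.5,0],"claw": 55},{"rotation": [0,0,0],"slide": [-29.2,-20.5,0],"claw": 55},{"rotation": [0,0,0],"slide": [-29.2,-20.5,0],"claw": 55},{"rotation": [0,0,0],"slide": [-29.2,-20.5,0],"claw": 55},{"rotation": [0,0,0],"slide": [-29.2,-20.5,0],"claw": 55},{"rotation": [0,0,0],"slide": [-29.2,-20.5,0],"claw": 55}]'

```text
time_s: 1.58
tcp_pos: [0.5457, 0.1566, 0.2314]
tcp_rot: [0.502, 3.101, 0.0]
force: [1.6, 1.3, -0.7]
grip_width: 0.0473
grasp_force: 0.0
```

Request:
move_arm --increments '[{"rotation": [0,0,7.1],"slide": [0,0,4],"claw": 55},{"rotation": [0,0,7.1],"slide": [0,0,4],"claw": 55},{"rotation": [0,0,7.1],"slide": [0,0,4],"claw": 55},{"rotation": [0,0,7.1],"slide": [0,0,4],"claw": 55},{"rotation": [0,0,7.1],"slide": [0,0,4],"claw": 55},{"rotation": [0,0,7.1],"slide": [0,0,4],"claw": 55},{"rotation": [0,0,7.1],"slide": [0,0,4],"claw": 55},{"rotation": [0,0,7.1],"slide": [0,0,4],"claw": 55},{"rotation": [0,0,7.1],"slide": [0,0,4],"claw": 55},{"rotation": [0,0,7.1],"slide": [0,0,4],"claw": 55},{"rotation": [0,0,7.1],"slide": [0,0,4],"claw": 55},{"rotation": [0,0,7.1],"slide": [0,0,4],"claw": 55},{"rotation": [0,0,7.1],"slide": [0,0,4],"claw": 55},{"rotation": [0,0,7.1],"slide": [0,0,4],"claw": 55},{"rotation": [0,0,7.1],"slide": [0,0,4],"claw": 55},{"rotation": [0,0,0],"slide": [0,0,0],"claw": 55},{"rotation": [0,0,0],"slide": [0,0,0],"claw": 55}]'

```text
time_s: 3.0
tcp_pos: [0.5447, 0.1582, 0.1712]
tcp_rot: [-2.782, -1.459, 0.001]
force: [0.3, -0.2, 0.3]
grip_width: 0.0469
grasp_force: 0.0
```

Run:
```python
from h import *
w=viewer.camera("wrist");im=w["pixels"];cv2.imwrite("pics/w1.png",im);s=env.sense();print(s["time_s"],s["tcp_pos"],R.from_rotvec(s["tcp_rot"]).as_matrix().round(3).tolist(),s["joints"].round(2) if hasattr(s["joints"],"round") else s["joints"],s["grip_width"])
print(proj(w,s["tcp_pos"]),proj(w,[.5445,.157,.082]))
```

```text
3.05 [0.54490561 0.15827379 0.17141865] [[0.568, 0.823, -0.0], [0.823, -0.568, -0.0], [-0.0, -0.0, -1.0]] [ 0.23  0.44  1.85 -0.    0.86  0.83] 0.04660138813269748
[252.69971508 245.13025018] [253.36397614 197.02028429]
```

View pics/w1.png

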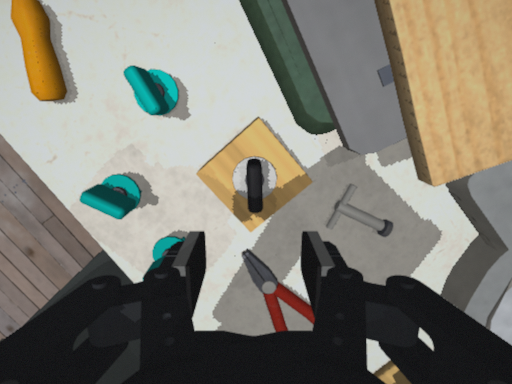

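The wrist view shows the black paddle upright in the image at (255,185), between the fingers (195 and 315). The turquoise parts are off to the left. Next I measure the paddle precisely.

Run:
```python
from h import *
w=viewer.camera("wrist");im=w["pixels"];s=env.sense();M=R.from_rotvec(s["tcp_rot"])
m=(im[150:222,225:290].max(2)<70).astype(np.uint8)
n,l,st,ce=cv2.connectedComponentsWithStats(m);i=1+st[1:,4].argmax()
print(st[i])
pts=np.argwhere(l==i)[:,::-1]+[225,150]
r=cv2.minAreaRect(pts.astype(np.float32));print(r)
# per row centreline -> world at z .082 
rows=range(st[i,1]+153,st[i,1]+150+st[i,3]-3)
L=np.array([[pts[pts[:,1]==v,0].mean(),v] for v in rows]);wd=[np.ptp(pts[pts[:,1]==v,0])+1 for v in rows];print(wd)
for z in(.082,.07):
  W=np.array([onz(w,u,v,z) for u,v in L]);T=M.inv().apply(W-s["tcp_pos"])*1000
  print(z,"centre x(row ends)",T[:,0].min(),T[:,0].max(),"y",T[:,1].mean(),"slope deg",np.degrees(np.polyfit(T[:,0],T[:,1],1)[0]))
```

```text
[ 21   9  18  54 765]
((254.5, 185.5), (17.0, 53.0), 0.0)
[np.int64(12), np.int64(13), np.int64(14), np.int64(14), np.int64(14), np.int64(14), np.int64(14), np.int64(14), np.int64(14), np.int64(14), np.int64(15), np.int64(15), np.int64(15), np.int64(16), np.int64(17), np.int64(17), np.int64(17), np.int64(16), np.int64(17), np.int64(16), np.int64(17), np.int64(16), np.int64(16), np.int64(15), np.int64(14), np.int64(14), np.int64(14), np.int64(14), np.int64(14), np.int64(14), np.int64(15), np.int64(15), np.int64(15), np.int64(15), np.int64(15), np.int64(14), np.int64(14), np.int64(14), np.int64(14), np.int64(14), np.int64(15), np.int64(15), np.int64(14), np.int64(15), np.int64(15), np.int64(15), np.int64(14), np.int64(13)]
0.082 centre x(row ends) -11.099907629768948 26.31671327351211 y 1.100386414685591 slope deg -1.5939757499477094
0.07 centre x(row ends) -15.145652640087798 24.20149528203723 y 1.1477607345738272 slope deg -1.5939757499476206
```

Request:
move_arm --increments '[{"rotation": [0,0,-1.6],"slide": [6,1.1,0],"claw": 55},{"rotation": [0,0,0],"slide": [0,0,20],"claw": 55},{"rotation": [0,0,0],"slide": [0,0,20],"claw": 55},{"rotation": [0,0,0],"slide": [0,0,20],"claw": 55},{"rotation": [0,0,0],"slide": [0,0,20],"claw": 55},{"rotation": [0,0,0],"slide": [0,0,20],"claw": 55},{"rotation": [0,0,0],"slide": [0,0,15],"claw": 55},{"rotation": [0,0,0],"slide": [0,0,6],"claw": 55},{"rotation": [0,0,0],"slide": [0,0,0],"claw": 55},{"rotation": [0,0,0],"slide": [0,0,0],"claw": 0},{"rotation": [0,0,0],"slide": [0,0,0],"claw": 0},{"rotation": [0,0,0],"slide": [0,0,0],"claw": 0},{"rotation": [0,0,0],"slide": [0,0,0],"claw": 0},{"rotation": [0,0,0],"slide": [0,0,0],"claw": 0},{"rotation": [0,0,0],"slide": [0,0,0],"claw": 0},{"rotation": [0,0,0],"slide": [0,0,0],"claw": 0}]' --newtons 60

```text
time_s: 4.43
tcp_pos: [0.55, 0.1628, 0.0515]
tcp_rot: [2.764, 1.493, 0.003]
force: [-0.3, -0.4, 5.5]
grip_width: 0.0113
grasp_force: 58.7
```

```bash
cat >> h.py <<'E'
TH=np.radians(11.0); F0=np.array([.530,-.211,.085])
def face(th=TH):
    a=np.radians(25);e=np.array([np.cos(th),np.sin(th),0]);z=np.array([0,0,1.])
    return np.c_[np.cos(a)*e+np.sin(a)*z,np.cross(z,e),-np.sin(a)*e+np.cos(a)*z]
def plan(P,M):
    s=env.sense();m=R.from_rotvec(s["tcp_rot"]);d=m.inv().apply(P-s["tcp_pos"])*1000
    w=np.degrees((m.inv()*R.from_matrix(M)).as_rotvec())
    print("slide",d.round(1),np.linalg.norm(d).round(1),"then rot",w.round(2),np.linalg.norm(w).round(1), "slide if rot first",(M.T@(P-s["tcp_pos"])*1000).round(1))
def tool(B): return np.c_[B[:,1],B[:,0],-B[:,2]]
E
python3 - <<'E'
from h import *
s=env.sense();B=face();plan(F0+B@[0,-.055,.07]+[0,0,-.1],tool(B)); print((F0+B@[0,-.055,.07]))
E
```

```text
slide [-383.6  205.5    2.8] 435.1 then rot [-23.63   9.6  -43.55] 50.5 slide if rot first [-418.1 -110.6  -48.2]
[ 0.51145474 -0.27063425  0.14844155]
```

Request:
move_arm --increments '[{"rotation": [0,0,0],"slide": [0,0,-10],"claw": 0},{"rotation": [0,0,0],"slide": [0,0,-15],"claw": 0},{"rotation": [0,0,0],"slide": [0,0,-25],"claw": 0},{"rotation": [0,0,0],"slide": [0,0,-25],"claw": 0},{"rotation": [0,0,0],"slide": [0,0,-25],"claw": 0},{"rotation": [0,0,0],"slide": [0,0,0],"claw": 0}]'

```text
time_s: 4.93
tcp_pos: [0.5517, 0.1632, 0.1559]
tcp_rot: [2.763, 1.492, 0.011]
force: [2.5, 0.4, -0.4]
grip_width: 0.0111
grasp_force: 58.5
```

Request:
move_arm --increments '[{"rotation": [0,0,0],"slide": [-15,8,-8],"claw": 0},{"rotation": [0,0,0],"slide": [-29.5,15.8,-7],"claw": 0},{"rotation": [0,0,0],"slide": [-29.5,15.8,0],"claw": 0},{"rotation": [0,0,0],"slide": [-29.5,15.8,0],"claw": 0},{"rotation": [0,0,0],"slide": [-29.5,15.8,0],"claw": 0},{"rotation": [0,0,0],"slide": [-29.5,15.8,0],"claw": 0},{"rotation": [0,0,0],"slide": [-29.5,15.8,0],"claw": 0},{"rotation": [0,0,0],"slide": [-29.5,15.8,0],"claw": 0},{"rotation": [0,0,0],"slide": [-29.5,15.8,0],"claw": 0},{"rotation": [0,0,0],"slide": [-29.5,15.8,0],"claw": 0},{"rotation": [0,0,0],"slide": [-29.5,15.8,0],"claw": 0},{"rotation": [0,0,0],"slide": [-29.5,15.8,0],"claw": 0},{"rotation": [0,0,0],"slide": [-29.5,15.8,0],"claw": 0},{"rotation": [0,0,0],"slide": [-15,7.9,0],"claw": 0}]'

```text
time_s: 6.1
tcp_pos: [0.5099, -0.2747, 0.166]
tcp_rot: [2.764, 1.49, 0.0]
force: [0.2, 0.3, -1.5]
grip_width: 0.0109
grasp_force: 58.5
```

Request:
move_arm --increments '[{"rotation": [-2.95,1.2,-5.44],"slide": [0,0,0],"claw": 0},{"rotation": [-2.95,1.2,-5.44],"slide": [0,0,0],"claw": 0},{"rotation": [-2.95,1.2,-5.44],"slide": [0,0,0],"claw": 0},{"rotation": [-2.95,1.2,-5.44],"slide": [0,0,0],"claw": 0},{"rotation": [-2.95,1.2,-5.44],"slide": [0,0,0],"claw": 0},{"rotation": [-2.95,1.2,-5.44],"slide": [0,0,0],"claw": 0},{"rotation": [-2.95,1.2,-5.44],"slide": [0,0,0],"claw": 0},{"rotation": [-2.95,1.2,-5.44],"slide": [0,0,0],"claw": 0},{"rotation": [0,0,0],"slide": [0,0,0],"claw": 0},{"rotation": [0,0,0],"slide": [0,0,0],"claw": 0}]'

```text
time_s: 6.93
tcp_pos: [0.5099, -0.2699, 0.165]
tcp_rot: [1.965, 2.108, 0.425]
force: [0.4, -0.6, -1.1]
grip_width: 0.0114
grasp_force: 58.7
```

Run:
```python
from h import *
w=viewer.camera("wrist");im=w["pixels"];s=env.sense();B=face()
print(s["time_s"],s["tcp_pos"],s["joints"]);plan(F0+B@[0,-.055,.07],tool(B))
v=im.copy()
for p in([0,0,0],[.0455,.068,0],[-.0455,.068,0],[-.0455,-.068,0],[.0455,-.068,0]):
    q=proj(w,F0+B@p);print(p,q.round(1));cv2.circle(v,tuple(int(x) for x in q),3,(255,0,255),1)
cv2.imwrite("pics/w2.png",im);cv2.imwrite("pics/w2v.png",cv2.resize(v,(780,585)))
```

```text
6.9833 [ 0.51027827 -0.26984009  0.16509141] [-0.71973337  0.36933281  2.07818649  0.58708291  0.52474234 -1.27788429]
slide [-1.4 -5.  15.9] 16.7 then rot [-3.72  1.04 -6.78] 7.8 slide if rot first [-1.  -6.1 15.5]
[0, 0, 0] [243.4 123.9]
[0.0455, 0.068, 0] [299.9   8.4]
[-0.0455, 0.068, 0] [163.5  29. ]
[-0.0455, -0.068, 0] [197.6 217.6]
[0.0455, -0.068, 0] [313.5 207.2]
```

View pics/w2v.png

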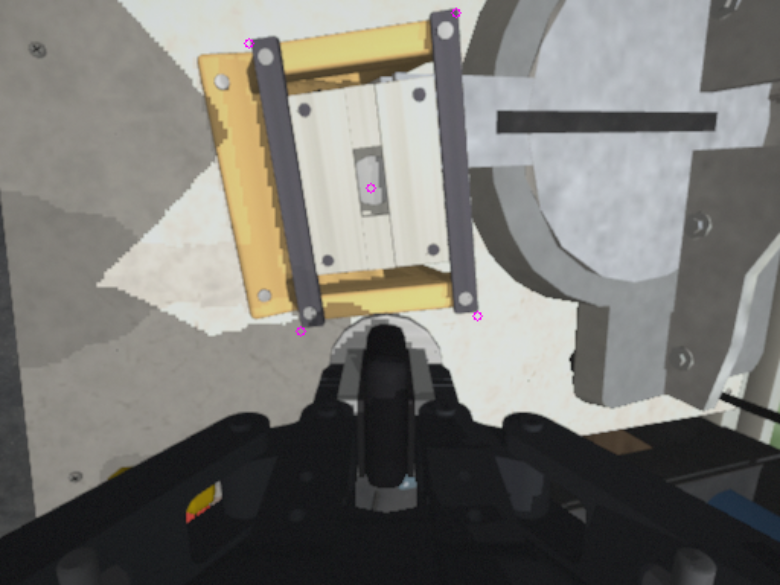

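The wrist view shows the fixture with my predicted face corners within 3 px of the rail ends, so pose and yaw are good. The slot's dark rectangle lies at about (354,149)–(388,215), and the held stud is below at (385,400). Next I measure the slot and the rails' bolts in face axes.

Run:
```python
from h import *
w=viewer.camera("wrist");im=w["pixels"];B=face();k=512/780
def onf(u,v):
    p,d=ray(w,u,v);n=B[:,2];return B.T@(p+d*(n@(F0-p))/(n@d)-F0)*1000
for q in((252,40),(458,12),(477,315),(303,328),(265,56),(445,30),(465,298),(309,313),(354,149),(382,147),(388,213),(361,217)): print(q,onf(q[0]*k,q[1]*k).round(1))
# plate bolts and slot
g=cv2.cvtColor(im,cv2.COLOR_BGR2GRAY);c=g[85:155,215:275]
cv2.imwrite("pics/slot.png",cv2.resize(c,None,fx=8,fy=8,interpolation=cv2.INTER_CUBIC))
```

```text
(252, 40) [-43.5  69.4   0. ]
(458, 12) [46.3 68.2  0. ]
(477, 315) [ 45.6 -67.6   0. ]
(303, 328) [-43.7 -66.2  -0. ]
(265, 56) [-38.9  62.3   0. ]
(445, 30) [40.4 62.1 -0. ]
(465, 298) [ 40.3 -58.1   0. ]
(309, 313) [-39.2 -58.3  -0. ]
(354, 149) [-5.1 18.7  0. ]
(382, 147) [ 7.9 18.  -0. ]
(388, 213) [  7.1 -12.2   0. ]
(361, 217) [ -6.  -12.7  -0. ]
```

View pics/slot.png

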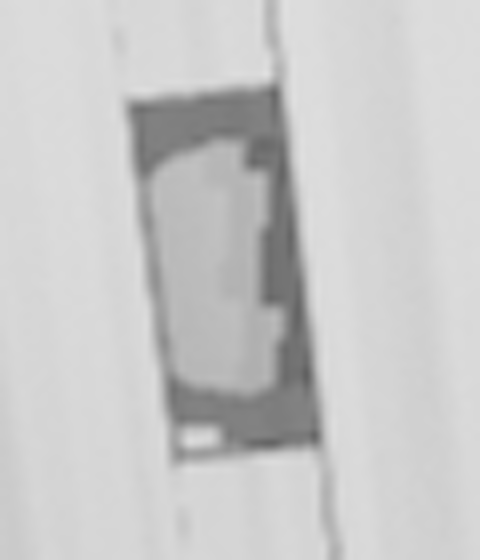

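Run:
```python
from h import *
w=viewer.camera("wrist");im=w["pixels"];B=face();s=env.sense();M=R.from_rotvec(s["tcp_rot"])
def onf(u,v):
    p,d=ray(w,u,v);n=B[:,2];return B.T@(p+d*(n@(F0-p))/(n@d)-F0)*1000
C=np.array([onf(215+u/8,85+v/8) for u,v in((128,104),(278,86),(320,443),(172,460))]);print(C.round(1),C.mean(0))
e=(C[0]-C[3]+C[1]-C[2]);print("slot yaw deg",np.degrees(np.arctan2(-e[0],e[1])))
for x in(18,19,20,21,22): print(x,proj(w,s["tcp_pos"]+M.apply([x/1000,0,.0115])).round(1))
g=cv2.cvtColor(im,cv2.COLOR_BGR2GRAY)
for u in(240,246,252,258,264):print(u,g[198:216,u].tolist())
```

```text
[[ -5.8  18.7   0. ]
 [  7.5  18.7  -0. ]
 [  7.5 -12.5  -0. ]
 [ -6.1 -12.6   0. ]] [7.85941398e-01 3.06383550e+00 2.24429850e-14]
slot yaw deg -0.19307742738141323
18 [252.8 203.6]
19 [252.8 201.8]
20 [252.8 199.9]
21 [252.8 198.1]
22 [252.8 196.2]
240 [204, 204, 205, 204, 205, 174, 136, 133, 139, 121, 92, 134, 172, 181, 179, 177, 146, 111]
246 [205, 206, 206, 206, 205, 203, 204, 153, 67, 84, 153, 185, 150, 113, 112, 87, 39, 19]
252 [206, 206, 207, 205, 204, 202, 191, 140, 96, 173, 202, 191, 157, 121, 90, 35, 18, 19]
258 [206, 206, 206, 204, 203, 203, 187, 132, 73, 118, 186, 203, 194, 193, 171, 107, 18, 19]
264 [206, 207, 206, 204, 205, 197, 186, 207, 207, 148, 107, 176, 202, 195, 194, 191, 190, 175]
```

Run:
```python
from h import *
w=viewer.camera("wrist");im=w["pixels"];s=env.sense();M=R.from_rotvec(s["tcp_rot"])
for n,x,z in(("paddle +x bottom",20,2.5),("paddle -x top",-20,-30.5),("paddle +x top",20,-30.5),("flange +x low",20,11.5)): print(n,[proj(w,s["tcp_pos"]+M.apply([(x+o)/1000,0,z/1000]))[1].round(1) for o in(-4,-2,0,2)])
g=cv2.cvtColor(im,cv2.COLOR_BGR2GRAY)
print(g[208:240,252].tolist(),g[300:345,252].tolist())
# w1: flange/paddle
a=cv2.imread("pics/w1.png");hsv=cv2.cvtColor(a,cv2.COLOR_BGR2HSV)
sub=hsv[120:225,200:310];m=((sub[...,1]<60)&(sub[...,2]>90)).astype(np.uint8);m[:25]=0
n,l,st,ce=cv2.connectedComponentsWithStats(m)
# camera pose at w1 from tool pose
P=np.array([.54490561,.15827379,.17141865]);M1=R.from_matrix([[.568,.823,0],[.823,-.568,0],[0,0,-1]])
c1=dict(w);c1["position"]=P+M1.apply(M.inv().apply(w["position"]-s["tcp_pos"]));c1["rotation"]=(M1*M.inv()*R.from_rotvec(w["rotation"])).as_rotvec()
for i in range(1,n):
    if st[i,4]>40: print(st[i]+[200,120,0,0,0])
pr=lambda x,y,h:proj(c1,P+M1.apply([x/1000,y/1000,0])*[1,1,0]+[0,0,h-P[2]]) if 0 else proj(c1,np.r_[(P+M1.apply([x/1000,y/1000,0]))[:2],h])
for o in(2,4,6,8):print(o,"flange rows +x,-x",pr(20+o,1,.042)[1],pr(o-20,1,.044)[1],"paddle -x top",pr(o-20,1,.082)[1],"+x bot",pr(o+20,1,.049)[1])
print(hsv[145:226,262,2].tolist(),hsv[145:226,262,1].tolist())
```

```text
paddle +x bottom [np.float64(213.0), np.float64(209.2), np.float64(205.3), np.float64(201.4)]
paddle -x top [np.float64(327.1), np.float64(323.1), np.float64(319.1), np.float64(315.1)]
paddle +x top [np.float64(240.9), np.float64(236.2), np.float64(231.4), np.float64(226.6)]
flange +x low [np.float64(207.3), np.float64(203.6), np.float64(200.0), np.float64(196.3)]
[202, 192, 156, 123, 94, 35, 23, 22, 18, 18, 18, 21, 20, 21, 20, 23, 19, 20, 21, 24, 20, 18, 20, 24, 22, 19, 25, 26, 29, 27, 29, 31] [24, 23, 26, 26, 25, 28, 26, 29, 25, 27, 24, 27, 26, 26, 26, 25, 26, 24, 26, 22, 52, 67, 69, 70, 68, 68, 66, 69, 70, 71, 69, 70, 72, 72, 72, 72, 54, 26, 22, 23, 20, 25, 24, 22, 25]
[200 145  26  24 322]
[283 145  27  32 446]
[232 156  45  42 885]
[ 200  179   43   46 1009]
[ 261  185   49   40 1013]
2 flange rows +x,-x 158.83872876707508 202.74127855226615 paddle -x top 217.1226894074047 +x bot 160.17435181541217
4 flange rows +x,-x 156.58792787149258 200.6429116320964 paddle -x top 214.74362878562698 +x bot 157.8694610299037
6 flange rows +x,-x 154.3283457224984 198.53661180098803 paddle -x t
[... 157 characters left out ...]
9061608
[213, 213, 213, 211, 212, 213, 212, 213, 213, 212, 213, 212, 169, 160, 161, 127, 128, 130, 131, 131, 128, 120, 111, 108, 109, 107, 106, 107, 94, 73, 56, 47, 52, 53, 55, 55, 51, 52, 50, 60, 84, 97, 97, 96, 97, 97, 97, 91, 78, 68, 68, 67, 65, 67, 70, 71, 60, 50, 52, 49, 51, 50, 49, 57, 79, 97, 111, 118, 117, 118, 117, 117, 118, 144, 183, 201, 206, 210, 212, 213, 213] [120, 120, 119, 117, 117, 116, 117, 120, 121, 124, 123, 125, 100, 8, 3, 2, 4, 2, 2, 2, 2, 2, 2, 2, 2, 0, 2, 5, 0, 3, 9, 22, 20, 14, 23, 19, 15, 15, 10, 9, 0, 0, 3, 3, 3, 3, 3, 3, 3, 4, 8, 4, 0, 53, 113, 101, 111, 107, 88, 94, 90, 87, 104, 103, 116, 121, 122, 121, 124, 123, 122, 122, 125, 126, 127, 128, 126, 92, 37, 14, 13]
```

Run:
```python
from h import *
B=face();plan(F0+B@[.0008,.00466,.045],tool(B))
```

```text
slide [58.2 -9.9 39.7] 71.1 then rot [-3.69  1.01 -6.61] 7.6 slide if rot first [58.4 -5.8 40.2]
```

Request:
move_arm --increments '[{"rotation": [-0.92,0.25,-1.65],"slide": [0,0,0],"claw": 0},{"rotation": [-0.92,0.25,-1.65],"slide": [0,0,0],"claw": 0},{"rotation": [-0.92,0.25,-1.65],"slide": [0,0,0],"claw": 0},{"rotation": [-0.92,0.25,-1.65],"slide": [0,0,0],"claw": 0},{"rotation": [0,0,0],"slide": [15,-1.5,0],"claw": 0},{"rotation": [0,0,0],"slide": [15,-1.5,0],"claw": 0},{"rotation": [0,0,0],"slide": [15,-1.5,10],"claw": 0},{"rotation": [0,0,0],"slide": [13.4,-1.3,10],"claw": 0},{"rotation": [0,0,0],"slide": [0,0,10],"claw": 0},{"rotation": [0,0,0],"slide": [0,0,10],"claw": 0},{"rotation": [0,0,0],"slide": [0,0,0],"claw": 0},{"rotation": [0,0,0],"slide": [0,0,0],"claw": 0}]'

```text
time_s: 8.13
tcp_pos: [0.5108, -0.2096, 0.1258]
tcp_rot: [1.796, 2.181, 0.484]
force: [-0.0, 1.2, -1.0]
grip_width: 0.011
grasp_force: 58.7
```

```bash
cat > st.py <<'E'
from h import *
B=face();s=env.sense();print(s["time_s"],"face xyz",(B.T@(s["tcp_pos"]-F0)*1000).round(2),"F face",(B.T@s["force"]).round(1),"joints",np.round(s["joints"],2),s["grip_width"])
M=R.from_rotvec(s["tcp_rot"]).as_matrix();print("rotvec err in tool deg",np.degrees((R.from_matrix(M).inv()*R.from_matrix(tool(B))).as_rotvec()).round(2))
E
python3 st.py
python3 - <<'E'
from h import *
w=viewer.camera("wrist");cv2.imwrite("pics/w3.png",w["pixels"]);t=viewer.camera("scene")["pixels"]
a=w["pixels"][60:260,130:380]
cv2.imwrite("pics/w3v.png",cv2.resize(a,None,fx=3,fy=3,interpolation=cv2.INTER_CUBIC))
E
```

```text
8.1333 face xyz [ 0.42  5.09 44.88] F face [-0.2  1.2 -1. ] joints [-0.66  0.41  2.22  0.99  0.39 -1.76] 0.010961433879439967
rotvec err in tool deg [-0.02 -0.07  0.06]
```

View pics/w3v.png

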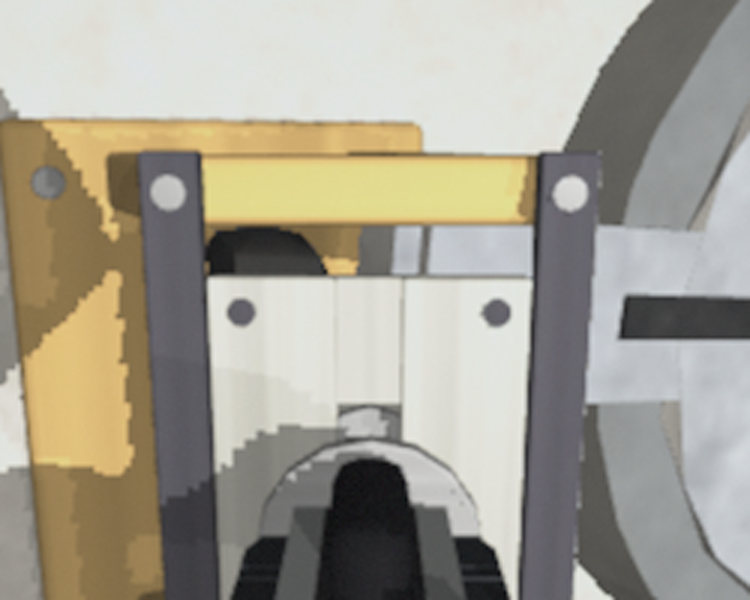

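The crop shows the slot's edges at columns 338 and 402 (middle 370). The flange and paddle centre on about 370, so the lateral alignment and yaw are good; the slot's +y end is at row 405. Now I go down gently to feel.

Request:
move_arm --increments '[{"rotation": [0,0,0],"slide": [0,0,6],"claw": 0},{"rotation": [0,0,0],"slide": [0,0,5],"claw": 0},{"rotation": [0,0,0],"slide": [0,0,2],"claw": 0},{"rotation": [0,0,0],"slide": [0,0,1.5],"claw": 0},{"rotation": [0,0,0],"slide": [0,0,1],"claw": 0},{"rotation": [0,0,0],"slide": [0,0,1],"claw": 0},{"rotation": [0,0,0],"slide": [0,0,1],"claw": 0},{"rotation": [0,0,0],"slide": [0,0,0],"claw": 0}]'

```text
time_s: 8.9
tcp_pos: [0.5178, -0.2086, 0.1101]
tcp_rot: [1.795, 2.18, 0.483]
force: [0.6, 0.5, -1.5]
grip_width: 0.0112
grasp_force: 58.7
```

```bash
python3 st.py
python3 - <<'E'
from h import *
# slot +y end from the w3 view is row 195, col 130+370/3 ; pose then known by tool: recompute
c=viewer.camera("wrist");s=env.sense();M=R.from_rotvec(s["tcp_rot"]);B=face()
c["position"]=c["position"]+B@[.0,0,.0449-(B.T@(s["tcp_pos"]-F0))[2]]
p,d=ray(c,130+370/3,60+405/3);n=B[:,2];print(B.T@(p+d*(n@(F0-p))/(n@d)-F0)*1000)
E
```

```text
8.9 face xyz [ 0.2   4.67 27.58] F face [-0.   0.3 -1.6] joints [-0.65  0.45  2.22  1.08  0.37 -1.84] 0.011203113548460533
rotvec err in tool deg [ 0.01 -0.01  0.08]
[6.53342952e-01 1.79149322e+01 2.22261445e-14]
```

Request:
move_arm --increments '[{"rotation": [0,0,0],"slide": [0,0,1],"claw": 0},{"rotation": [0,0,0],"slide": [0,0,1],"claw": 0},{"rotation": [0,0,0],"slide": [0,0,1],"claw": 0},{"rotation": [0,0,0],"slide": [0,0,0],"claw": 0}]'

```text
time_s: 9.28
tcp_pos: [0.5191, -0.2084, 0.1073]
tcp_rot: [1.795, 2.181, 0.483]
force: [-0.2, -0.3, -0.9]
grip_width: 0.0111
grasp_force: 58.7
```

```bash
python3 st.py
```

```text
9.2833 face xyz [ 0.18  4.67 24.5 ] F face [-0.6 -0.2 -0.7] joints [-0.65  0.45  2.22  1.09  0.36 -1.86] 0.01114828618379469
rotvec err in tool deg [ 0.01 -0.02  0.08]
```

Request:
move_arm --increments '[{"rotation": [0,0,0],"slide": [0,0,1.5],"claw": 0},{"rotation": [0,0,0],"slide": [0,0,1.5],"claw": 0},{"rotation": [0,0,0],"slide": [0,0,1.5],"claw": 0},{"rotation": [0,0,0],"slide": [0,0,1.5],"claw": 0},{"rotation": [0,0,0],"slide": [0,0,0],"claw": 0}]'

```text
time_s: 9.7
tcp_pos: [0.5217, -0.2079, 0.1018]
tcp_rot: [1.795, 2.181, 0.483]
force: [-0.7, -0.3, 2.8]
grip_width: 0.0109
grasp_force: 59.2
```

```bash
python3 st.py
```

```text
9.7 face xyz [ 0.26  4.66 18.45] F face [ 0.5 -0.1  2.8] joints [-0.64  0.46  2.21  1.12  0.36 -1.89] 0.010866464119304104
rotvec err in tool deg [ 0.01 -0.02  0.09]
```

Request:
move_arm --increments '[{"rotation": [0,0,0],"slide": [0,0,1.5],"claw": 0},{"rotation": [0,0,0],"slide": [0,0,1.5],"claw": 0},{"rotation": [0,0,0],"slide": [0,0,1.2],"claw": 0},{"rotation": [0,0,0],"slide": [0,0,1],"claw": 0},{"rotation": [0,0,0],"slide": [0,0,0],"claw": 0}]'

```text
time_s: 10.12
tcp_pos: [0.5238, -0.2075, 0.0972]
tcp_rot: [1.795, 2.18, 0.483]
force: [-3.6, -0.6, 6.1]
grip_width: 0.011
grasp_force: 59.8
```

```bash
python3 st.py
```

```text
10.1167 face xyz [ 0.26  4.65 13.34] F face [-0.8  0.1  7.1] joints [-0.64  0.48  2.21  1.15  0.35 -1.91] 0.010965945166570444
rotvec err in tool deg [ 0.02 -0.01  0.09]
```

Request:
move_arm --increments '[{"rotation": [0,0,4],"slide": [0,0.11,0],"claw": 0},{"rotation": [0,0,5],"slide": [0,0.14,0],"claw": 0},{"rotation": [0,0,5],"slide": [0,0.14,0],"claw": 0},{"rotation": [0,0,5],"slide": [0,0.14,0],"claw": 0},{"rotation": [0,0,5],"slide": [0,0.14,0],"claw": 0},{"rotation": [0,0,0],"slide": [0,0,0],"claw": 0}]'

```text
time_s: 10.62
tcp_pos: [0.5244, -0.2075, 0.0976]
tcp_rot: [2.263, 1.792, 0.569]
force: [-3.0, -0.7, 5.6]
grip_width: 0.0112
grasp_force: 59.9
```

```bash
echo 'print("tool torque",(M.T@s["ft_torque"]).round(3),"at grasp F",(M.T@s["force"]).round(1))'>>st.py; python3 st.py
```

```text
10.6167 face xyz [ 0.96  4.46 13.5 ] F face [-0.4 -0.1  6.4] joints [-0.64  0.47  2.21  1.15  0.35 -1.48] 0.011212888450050279
rotvec err in tool deg [ 2.000e-02 -0.000e+00 -2.426e+01]
tool torque [ 0.276 -0.161  0.027] at grasp F [-0.2 -0.3 -6.4]
```

Request:
move_arm --increments '[{"rotation": [0,0,5],"slide": [0,0.14,0],"claw": 0},{"rotation": [0,0,5],"slide": [0,0.14,0],"claw": 0},{"rotation": [0,0,5],"slide": [0,0.14,0],"claw": 0},{"rotation": [0,0,5],"slide": [0,0.14,0],"claw": 0},{"rotation": [0,0,5],"slide": [0,0.14,0],"claw": 0},{"rotation": [0,0,5],"slide": [0,0.14,0],"claw": 0},{"rotation": [0,0,5],"slide": [0,0.14,0],"claw": 0},{"rotation": [0,0,5],"slide": [0,0.14,0],"claw": 0},{"rotation": [0,0,5],"slide": [0,0.14,0],"claw": 0},{"rotation": [0,0,5],"slide": [0,0.14,0],"claw": 0},{"rotation": [0,0,5],"slide": [0,0.14,0],"claw": 0},{"rotation": [0,0,5],"slide": [0,0.14,0],"claw": 0},{"rotation": [0,0,0],"slide": [0,0,0],"claw": 0}]'

```text
time_s: 11.7
tcp_pos: [0.5256, -0.2086, 0.0981]
tcp_rot: [-3.015, -0.443, -0.676]
force: [-3.2, -0.7, 5.2]
grip_width: 0.0109
grasp_force: 59.9
```

```bash
python3 st.py
```

```text
11.7 face xyz [ 1.98  3.17 13.49] F face [-0.8 -0.1  6.1] joints [-0.64  0.48  2.21  1.14  0.35 -0.43] 0.010900120373223911
rotvec err in tool deg [ 2.000e-02 -2.000e-02 -8.427e+01]
tool torque [ 0.059 -0.281  0.042] at grasp F [-0.8  0.  -6.1]
```

Request:
move_arm --increments '[{"rotation": [0,0,3],"slide": [0,0.08,0],"claw": 0},{"rotation": [0,0,2],"slide": [0,0.05,0],"claw": 0},{"rotation": [0,0,1.5],"slide": [0,0,0],"claw": 0},{"rotation": [0,0,1],"slide": [0,0,0],"claw": 0},{"rotation": [0,0,0],"slide": [0,0,0],"claw": 0}]'

```text
time_s: 12.12
tcp_pos: [0.5256, -0.2088, 0.0981]
tcp_rot: [-3.012, -0.251, -0.667]
force: [-3.1, -0.0, 5.7]
grip_width: 0.0108
grasp_force: 59.9
```

```bash
python3 st.py
```

```text
12.1167 face xyz [ 2.02  3.01 13.52] F face [-0.4  0.6  6.4] joints [-0.64  0.48  2.21  1.14  0.35 -0.3 ] 0.010799182053738608
rotvec err in tool deg [ 3.000e-02 -1.000e-02 -9.149e+01]
tool torque [ 0.005 -0.282  0.005] at grasp F [-0.4 -0.6 -6.4]
```

Request:
move_arm --increments '[{"rotation": [0,0,1],"slide": [0,0,0],"claw": 0},{"rotation": [0,0,1],"slide": [0,0,0],"claw": 0},{"rotation": [0,0,1],"slide": [0,0,0],"claw": 0},{"rotation": [0,0,0],"slide": [0,0,0],"claw": 0}]'

```text
time_s: 12.45
tcp_pos: [0.5257, -0.2084, 0.0981]
tcp_rot: [-3.006, -0.172, -0.662]
force: [-2.4, 2.0, 7.1]
grip_width: 0.0112
grasp_force: 59.9
```

```bash
python3 st.py
```

```text
12.45 face xyz [ 2.16  3.34 13.49] F face [1.2 2.4 7.2] joints [-0.64  0.48  2.21  1.14  0.35 -0.25] 0.011155402556988776
rotvec err in tool deg [ 0.000e+00 -5.000e-02 -9.447e+01]
tool torque [ 0.384  0.018 -0.095] at grasp F [ 1.  -2.5 -7.2]
```

Request:
move_arm --increments '[{"rotation": [0,0,-1],"slide": [0,0,0],"claw": 0},{"rotation": [0,0,-0.5],"slide": [0,0,-1],"claw": 0},{"rotation": [0,0,0],"slide": [0,0,-1],"claw": 0},{"rotation": [0,0,0],"slide": [0,0,-1],"claw": 0},{"rotation": [0,0,0],"slide": [0,0,-1],"claw": 0},{"rotation": [0,0,0],"slide": [0,0,0],"claw": 0}]'

```text
time_s: 12.95
tcp_pos: [0.5239, -0.2088, 0.1018]
tcp_rot: [-3.009, -0.213, -0.664]
force: [-0.6, 1.6, 4.4]
grip_width: 0.0108
grasp_force: 59.4
```

```bash
python3 st.py
```

```text
12.95 face xyz [ 2.05  3.3  17.56] F face [1.6 1.7 4.1] joints [-0.64  0.47  2.21  1.12  0.36 -0.25] 0.010768889754937066
rotvec err in tool deg [-0.000e+00 -4.000e-02 -9.291e+01]
tool torque [0.403 0.085 0.049] at grasp F [ 1.5 -1.8 -4.1]
```

Request:
move_arm --increments '[{"rotation": [0,0,0],"slide": [0,0,-0.6],"claw": 0},{"rotation": [0,0,0],"slide": [0,0,-0.5],"claw": 0},{"rotation": [0,0,0],"slide": [0,0,-0.3],"claw": 0},{"rotation": [0,0,0],"slide": [0,0,0],"claw": 0}]'

```text
time_s: 13.28
tcp_pos: [0.5234, -0.2089, 0.1026]
tcp_rot: [-3.009, -0.213, -0.664]
force: [6.2, 2.6, -5.2]
grip_width: 0.0114
grasp_force: 59.2
```

```bash
python3 st.py
```

```text
13.2833 face xyz [ 1.9   3.28 18.54] F face [ 3.8  1.4 -7.5] joints [-0.64  0.46  2.21  1.11  0.36 -0.25] 0.011356407714251584
rotvec err in tool deg [-3.000e-02 -3.000e-02 -9.292e+01]
tool torque [ 0.25   0.417 -0.026] at grasp F [ 3.7 -1.6  7.5]
```

Request:
move_arm --increments '[{"rotation": [0,0,0],"slide": [0,0,0.4],"claw": 0},{"rotation": [0,0,0],"slide": [0,0,0],"claw": 0},{"rotation": [0,0,0],"slide": [0,0,0],"claw": 40},{"rotation": [0,0,0],"slide": [0,0,0],"claw": 40},{"rotation": [0,0,0],"slide": [0,0,0],"claw": 40},{"rotation": [0,0,0],"slide": [0,0,0],"claw": 40},{"rotation": [0,0,0],"slide": [0,0,-5],"claw": 40},{"rotation": [0,0,0],"slide": [0,0,-10],"claw": 40},{"rotation": [0,0,0],"slide": [0,0,-15],"claw": 40},{"rotation": [0,0,0],"slide": [0,0,-20],"claw": 40},{"rotation": [0,0,0],"slide": [0,0,-20],"claw": 40},{"rotation": [0,0,0],"slide": [0,0,-20],"claw": 40},{"rotation": [0,0,0],"slide": [0,0,0],"claw": 40}]'

```text
time_s: 14.37
tcp_pos: [0.4858, -0.2174, 0.1871]
tcp_rot: [-3.011, -0.213, -0.668]
force: [0.9, -1.1, -0.2]
grip_width: 0.034
grasp_force: 0.0
```

```bash
python3 st.py
python3 - <<'E'
from h import *
w=viewer.camera("wrist");t=viewer.camera("scene");B=face();im=w["pixels"].copy()
# predicted outline: paddle top at 49 above face about slot centre (paddle along face x), flange top 11
for p,c in(([.0208,.003,.049],(0,0,255)),([-.0192,.003,.049],(0,0,255)),([.0008,.003,.049],(0,255,0)),([.0208,.003,.011],(255,0,0)),([-.0192,.003,.011],(255,0,0))):
    q=proj(w,F0+B@p);print(p,q.round(1));cv2.circle(im,tuple(int(round(x)) for x in q),2,c,1)
a=cv2.resize(im,(512,384));b=cv2.resize(t["pixels"][190:300,310:430],(288,264),interpolation=cv2.INTER_CUBIC)
o=np.zeros((384,800,3),np.uint8);o[:,:512]=a;o[:264,512:]=b;cv2.imwrite("pics/end.png",o)
E
```

```text
14.3667 face xyz [  2.71   2.19 111.43] F face [ 0.6 -1.3 -0.5] joints [-0.71  0.27  2.2   0.75  0.51  0.08] 0.034007610410074315
rotvec err in tool deg [ 2.200e-01  4.000e-02 -9.288e+01]
tool torque [ 0.01  -0.188  0.021] at grasp F [0.6 1.3 0.5]
[0.0208, 0.003, 0.049] [249.8 181.9]
[-0.0192, 0.003, 0.049] [252.7 236.4]
[0.0008, 0.003, 0.049] [251.3 209.8]
[0.0208, 0.003, 0.011] [250.1 170.8]
[-0.0192, 0.003, 0.011] [252.7 218. ]
```

View pics/end.png

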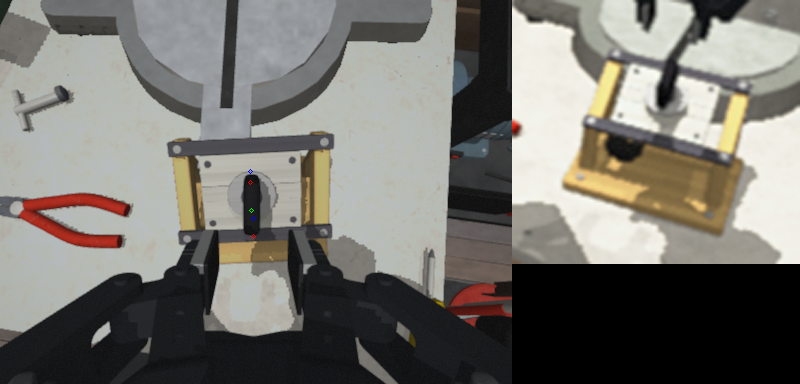

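The stud stands in the fixture. Its paddle lies up the slope, from (250,178) to (252,236), and matches the predicted seated outline. The gripper is clear and the pliers and chuck key are untouched.

```bash
python3 -c "
from plant import job_done
print(job_done())"
```

```text
the job is handed in; nothing more can be done
None
```

The stud is locked in the fixture slot: turned clockwise to its stop (about 93°), sprung up into its seat and released. I handed the job in at about 14.5 s with the gripper clear and no tools touched; the hand-in gave no verdict.

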